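# Wind the sample stage to its stop and hold a tube ready over its holder

### The arm

A 7-joint arm with a two-finger parallel gripper is mounted at the origin on a cart in front of the work surface, level with it; the furniture and walls round the work are solid. World frame = base frame: x ahead of the robot, y to its left, z up, the work surface at z = 0. Lengths are in m, angles in rad, forces in N, time in s.
With the tool pointing down it reaches from about 0.4 to 0.85 m from the base axis. Payload 4.5 kg.
Tool frame: the origin (TCP) lies on the centre line of the jaws, within the pads' length; the fingertips stand 14 mm ahead of it and the grasp point (between the pads) lies 5 mm behind it; z points along the fingers, y is the line along which they close (so a half turn about z gives the same grasp; the last joint's range is limited). The gripper opens to 88 mm and grips with 3 to 60 N. Pads are 18 mm wide; open, the fingers measure 123 mm over their backs; the gripper's body (75 mm by 187 mm) begins 45 mm behind the grasp point.
Start: joints at [1.183, 0.689, -0.195, 1.565, 0.157, 0.902, -0.215], TCP at [0.256, -0.57, 0.253] pointing down, gripper open.
Joint ranges: [-3.01, 3.01], [-0.46, 2.08], [-1.47, 1.51], [0.13, 2.56], [-1, 4.14], [0.04, 2.09], [-2.66, 2.66]. Speed limits (rad/s): [2.57, 2.57, 3.14, 3.14, 3.14, 3.14, 3.14].

### API

Orientations are given as a rotation vector (axis times angle).
In Python, from plant import * gives the robot as it stands.
- The arm moves only by the tool arm_command, never from a script. Its arguments are lists of equal length, an entry for each row: "linear": the shift along the world's x, y, z in mm, a list of three; "turn": the turn, a rotation vector about the world's x, y, z in rad, a list of three; "gripper": the opening, from -1 (shut) to 1 (fully open). A call has 1 to 12 rows; each row is the pose to reach, as a shift and turn from the pose commanded when the call began; what a row does not reach only later rows make up. A row lasts 1/8 s, in which the tool goes at most 62.5 mm and 10.7 degrees, less where a joint would pass 70% of its speed; a pose out of reach is approached as far as the arm can. A call with a gripper value outside its range is refused whole. The fingers move at their own pace and stop on an object; the grip force is fixed at half the most. Time passes only in rows, so rows that repeat a pose let the fingers close. It gives the time, the measured TCP pose, the force, the opening and the grip force at its end, in the units of the state.
- read_state(): the state, without advancing time (a new reading comes with each control period).
- snapshot(name): name is "side" or "top" or "wrist"; returns a dict with "pixels" (420x560x3 uint8, red, green, blue), "camera_matrix" (3x3 intrinsics, pixels), "extrinsics" (4x4, takes a point from camera to world coordinates); the wrist camera has in their place "tool_from_camera" (4x4, takes a point from camera to tool coordinates, whose origin is the TCP and whose axes are the flange's). Camera axes: x right, y up, looking along -z (the intrinsics and any distortion apply to the point x, -y, -z); pixel columns grow to the right and rows downward; lengths in m; the calibration is good to about 2 mm. A picture is of the moment at which its call begins: read the wrist's pose just before it. There is no depth.
- job_done(): hands the job in; it is judged then, once.
The state is a dict: "time_s": time; "q": joint angles; "joint_vel": joint speeds; "joint_torque": joint torques, N m; "ee_pos": TCP position; "tool_rot": TCP orientation; "contact_force": force on the tool from outside, world axes, zero at the start; "moment": the same for the moment, N m; "grip_width": finger opening in m; "gripper_force": force on a finger pad.
Only numpy, scipy, OpenCV 4.12 (cv2) and the standard library are available. Lean on these libraries where they do the work, as an engineer would, in place of code of your own. Each camera call takes 0.05 s, during which the arm holds its last target. There are 200 camera calls.

### The job

Wind the red-knobbed handwheel of the sample stage clockwise (seen from above) until the carriage is fully against its stop. Then take the blue-capped tube out of the rack, carry it over the bottles and stop with it upright and centred about one centimetre above the open hole of the black tube holder on the carriage, without ever touching the stage with it. Finish still holding the tube there, ready to be lowered later; do not put it in or let go, and leave the bottles and the other two tubes where they are.

Things in the scene. Friction and masses are not known exactly. Their poses are not given: they have to be found in the camera images.
- stage: fixed grey hand-wound stage, base plate 100 x 275 x 12 mm (its x by y). Origin on the desk; z up. The carriage travels along the stage's own +y, the handwheel stands at the -y end (its axis 85 mm from the origin), the stop block with a rubber-tipped screw at the +y end
- carriage (a joint): travel of the aluminium carriage along the stage's +y, m: 0 next to the wheel, 0.064 fully against the stop. It is geared to the handwheel at 8 mm per rad; starts 38 to 64 mm short of the stop. The black tube holder on it is 44 x 44 mm with its top 75 mm above the desk
- handwheel (a joint): angle of the handwheel, rad, growing clockwise seen from above: 0 with the carriage next to the wheel, 8.0 with the carriage at the stop, where the wheel stops hard. It turns lightly (about 1 to 2 N at the knob) and stays where it is left
- wheel_axis (a point): point on the vertical axis of the handwheel, 75 mm above the desk; the wheel is a dark disc 96 mm across, its top face 74 mm above the desk, its hub rises to 82 mm
- knob_top (a point): centre of the top of the red crank knob, 109 mm above the desk, which moves on a circle of 38 mm radius about the wheel axis. The knob is round, upright, 14 to 16 mm thick and 34 mm tall, and spins freely on its own pin, so fingers gripping it from above need not turn
- holder_mouth (a point): centre of the round hole in the top face of the black tube holder, 75 mm above the desk; moves with the carriage. The hole is 18 mm wide and 35 mm deep, z up
- tube_rack: fixed green tube rack 64 x 160 x 74 mm, long side along its y, origin at the centre of its underside. Its top plate with the holes is at 59 mm, its end plates reach 70 to 74 mm. The three tubes stand upright in its near row (own x = -13.5 mm), 48 mm apart, in any order; the holes beside them and the far row are empty
- tube_blue: tube with BLUE push cap, the one to be taken: 90 mm tall, cap 18 mm across and gripped at 14.4 mm, glass 14.4 mm. Origin at the centre of its bottom end, z along it to the cap. Weighs about 20 g. Its bottom stands 3 mm above the desk, so the cap's top is 93 mm high; clear the rack by lifting it 60 mm
- tube_red: tube with RED cap, same size; stays in the rack
- tube_white: tube with WHITE cap, same size; stays in the rack
- binders: row of ring binders 320 mm tall, standing fixed behind the work: they fill the desk from y = -0.29 to 0.11 m and from x = 0.57 m backward, so keep arm and gripper in front of them or above them
- oil_bottle: loose glass bottle with a white cap, 60 mm across and 118 mm tall, standing on the blue 2 mm mouse pad between the rack and the stage; origin at the centre of its underside
- buffer_bottle: loose glass bottle with a blue cap, 53 mm across and 104 mm tall, standing on the blue 2 mm mouse pad between the rack and the stage; origin at the centre of its underside

How it is judged:
On the way, in this order (a step that is already met when the one before it is completed fails the run):
1. the carriage is wound fully against its stop while the blue-capped tube still stands in the rack (value of joint carriage above 0.0615 m and distance of tube_blue from where it was at the start of the episode below 0.015 m), for 0.2 s.
2. the blue-capped tube is held clear of the rack (height (world z) of tube_blue above 0.063 m and contact force between tube_blue and the fingers above 0.5 N and contact force between tube_blue and tube_rack below 0.05 N), for 0.1 s.
At the end, for the whole second after the job is handed in: The carriage is within 2.5 mm of its stop; the blue-capped tube is held still in the fingers, within 7 degrees of upright, its bottom centre within 6 mm of the hole's axis and 3 to 20 mm above the holder's top face, touching nothing of the stage; bottles and the other tubes are where they stood (value of joint carriage above 0.0615 m and horizontal distance between tube_blue and holder_mouth below 0.006 m and z of tube_blue in the frame of holder_mouth between 0.003 and 0.02 m and angle between tube_blue's own z axis and vertical below 0.12 rad and linear speed of tube_blue below 0.02 m/s and contact force between tube_blue and the fingers above 0.5 N and contact force between tube_blue and stage below 0.05 N and distance of each of oil_bottle, buffer_bottle from where it was at the start of the episode below 0.02 m and distance of each of tube_red, tube_white from where it was at the start of the episode below 0.015 m); the arm keeps its last pose, push and grip.
It fails at once if the blue-capped tube touches the stage or its holder (contact force between tube_blue and stage above 0.3 N).
It fails at once if a bottle is shifted by more than 2 cm or tipped (distance of any of oil_bottle, buffer_bottle from where it was at the start of the episode above 0.02 m or angle between any of oil_bottle, buffer_bottle's own z axis and vertical above 0.3 rad).
It fails at once if another tube is pulled out or moved by more than 1.5 cm (distance of any of tube_red, tube_white from where it was at the start of the episode above 0.015 m).
It also fails if it takes over 72 s, if anything falls off the work surface, if the arm or the gripper's body presses on something with over 40 N, if the wrist force passes 120 N, or if a joint passes its speed limit or range.

## Working session

There is one attempt and no reset: what is moved stays moved. The work goes in short steps, Python scripts to look and compute and a tool call to move; the robot and the scene stay as the last step left them, time stands still between calls to the robot, and variables do not carry over. Pictures are saved under pics/ and viewed, at most 10 in all, crops included, and the job is handed in when it is done.

Besides the shell and the picture viewer there is one more tool, called after "Emit:" as name(argument=value, ...) on one line, values as JSON. arm_command: Moves the arm, as the interface text tells. Its arguments: {"type":"object","properties":{"linear":{"type":"array"},"turn":{"type":"array"},"gripper":{"type":"array"}},"required":["linear","turn","gripper"]}

```bash
mkdir -p pics; ls
cat > h.py <<'E'
import numpy as np, cv2
from plant import *
from scipy.spatial.transform import Rotation as R
def shot(name,fn=None):
    st=read_state(); s=snapshot(name); im=cv2.cvtColor(np.asarray(s["pixels"]),cv2.COLOR_RGB2BGR)
    K=np.array(s["camera_matrix"])
    if "extrinsics" in s: T=np.array(s["extrinsics"])
    else:
        W=np.eye(4); W[:3,:3]=R.from_rotvec(st["tool_rot"]).as_matrix(); W[:3,3]=st["ee_pos"]; T=W@np.array(s["tool_from_camera"])
    if fn: cv2.imwrite("pics/"+fn,im)
    return im,K,T,s
def ray(u,v,K,T):
    d=np.linalg.inv(K)@[u,v,1]; d=T[:3,:3]@[d[0],-d[1],-d[2]]
    return T[:3,3],d
def onz(u,v,z,K,T):
    o,d=ray(u,v,K,T); return o+d*(z-o[2])/d[2]
def proj(p,K,T):
    c=T[:3,:3].T@(np.asarray(p)-T[:3,3]); q=K@[c[0],-c[1],-c[2]]; return q[:2]/q[2]
def blobs(im,lo,hi,amin=30):
    m=cv2.inRange(cv2.cvtColor(im,cv2.COLOR_BGR2HSV),lo,hi)
    n,l,s,c=cv2.connectedComponentsWithStats(m)
    return [(c[i].round(1),s[i].tolist()) for i in range(1,n) if s[i][4]>=amin]
E
python3 - <<'E'
from h import *
a=shot("top","top0.png"); b=shot("side","side0.png")
st=read_state(); print(st)
for x in (a,b): print([k for k in x[3]],x[1].round(1).tolist(),x[2].round(3).tolist())
for n,lo,hi in (("red",(0,120,80),(8,255,255)),("red2",(172,120,80),(180,255,255)),("blue",(100,120,60),(125,255,255)),("green",(40,80,40),(85,255,255))):
  for nm,x in (("top",a),("side",b)): print(n,nm,blobs(x[0],lo,hi,40))
E
```

```text
pics
{'time_s': 0.1, 'q': array([ 1.18281912,  0.68984691, -0.1945022 ,  1.56617879,  0.15729887,
        0.90248978, -0.21508797]), 'joint_vel': array([ 0.00069389, -0.0020496 ,  0.00035118, -0.0003456 ,  0.00129201,
        0.00154871, -0.00052269]), 'joint_torque': array([-3.49116133e-03, -5.28496778e+01, -1.27180304e+00, -1.53838116e+01,
       -5.26658620e-02,  1.93580752e-03,  4.03310128e-05]), 'ee_pos': array([ 0.25561178, -0.56978509,  0.25203928]), 'tool_rot': array([-3.07053283e+00, -6.57420311e-01,  6.93210144e-04]), 'contact_force': array([-0.47099719,  0.35151363,  1.0566713 ]), 'moment': array([-0.0265747 , -0.02017549, -0.03253673]), 'gripper_force': 0.0, 'grip_width': 0.0881962115699835}
['pixels', 'camera_matrix', 'extrinsics'] [[470.8, 0.0, 279.2], [0.0, 470.8, 203.3], [0.0, 0.0, 1.0]] [[-0.027, 0.998, -0.059, 0.466], [-1.0, -0.027, 0.005, -0.015], [0.003, 0.059, 0.998, 1.427], [0.0, 0.0, 0.0, 1.0]]
['pixels', 'camera_matrix', 'extrinsics'] [[473.1, 0.0, 279.7], [0.0, 473.1, 202.8], [0.0, 0.0, 1.0]] [[0.932, 0.177, -0.316, 0.191], [-0.362, 0.491, -0.793, -0.876], [0.015, 0.853, 0.521, 0.665], [0.0, 0.0, 0.0, 1.0]]
red top [(array([308. , 152.1]), [293, 90, 22, 93, 646])]
red side [(array([320.5, 171.5]), [304, 114, 90, 139, 1267]), (array([291.9, 285.4]), [288, 281, 9, 10, 74])]
red2 top []
red2 side []
blue top [(array([278.5, 101. ]), [273, 82, 16, 62, 248]), (array([286.7, 122.5]), [279, 97, 12, 61, 156]), (array([261.2, 240.9]), [256, 236, 11, 11, 93])]
blue side [(array([298.4, 303.5]), [295, 299, 8, 10, 68])]
green top [(array([363.3, 224.7]), [335, 212, 59, 28, 1099])]
green side [(array([298.8, 307.4]), [273, 260, 52, 88, 2696])]
```

View pics/top0.png

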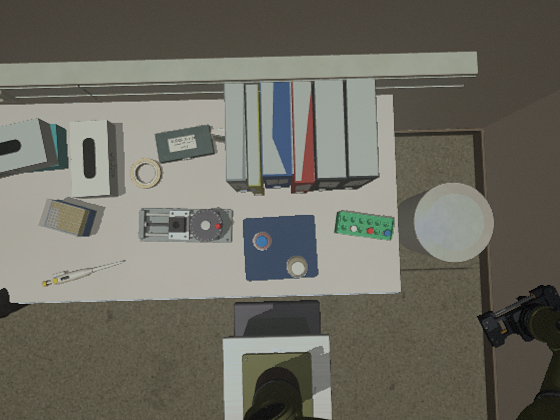

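View pics/side0.png

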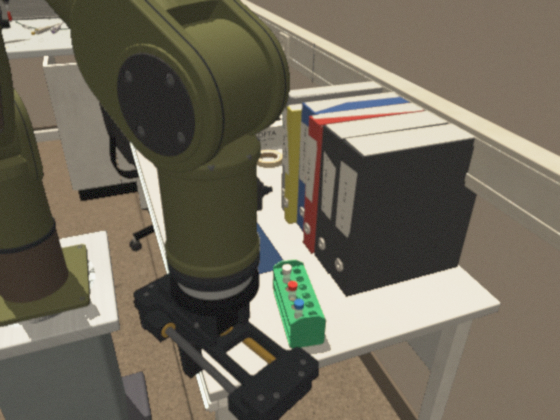

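The top view has image up = +x and image left = +y. The stage spans columns 139-232, with the wheel at about (209,225), the knob at (219,227) and the holder hole at (177,225). The bottles are at (262,241) and (298,267). The rack is at (364,225), with tubes white (354,229), red (370,231) and blue (387,233). The side view confirms the tube order and otherwise shows mostly the arm.

Run:
```python
from h import *
im,K,T,s=shot("top")
def hs(x0,x1,y0,y1,lo,hi,z,nm,amin=8):
    for c,st in blobs(im[y0:y1,x0:x1],lo,hi,amin):
        print(nm,c+[x0,y0],st[4],onz(c[0]+x0,c[1]+y0,z,K,T).round(4))
hs(190,240,205,245,(0,100,60),(10,255,255),.109,"knob")
hs(340,395,215,245,(0,100,60),(10,255,255),.093,"redcap")
hs(340,400,215,245,(100,100,40),(125,255,255),.093,"bluecap")
hs(340,400,205,245,(40,80,40),(85,255,255),.059,"rack",200)
hs(250,275,230,255,(100,120,90),(125,255,255),.106,"buffer")
for n,u,v,z in (("white",354,229,.093),("wheel",209,225,.074),("holder",177,225,.075),("oil",298,267,.12),("stageA",139,208,.012),("stageB",232,208,.012),("stageC",139,242,.012),("stageD",232,242,.012)): print(n,onz(u,v,z,K,T).round(4))
cv2.imwrite("pics/topc.png",cv2.resize(im[200:250,130:240],None,fx=7,fy=7,interpolation=cv2.INTER_CUBIC))
print(s["camera_matrix"])
w=shot("wrist")[3]; print(np.round(w["tool_from_camera"],3),w["camera_matrix"])
print(R.from_rotvec(read_state()["tool_rot"]).as_matrix().round(3))
```

```text
knob [217.6 225.9] 27 [0.4852 0.1531 0.109 ]
redcap [369.8 230.4] 34 [ 0.4609 -0.275   0.093 ]
bluecap [386.8 232.9] 30 [ 0.4526 -0.3228  0.093 ]
rack [365.5 224.8] 1016 [ 0.4774 -0.2697  0.059 ]
buffer [261.2 240.9] 93 [0.44   0.0325 0.106 ]
white [ 0.4661 -0.2304  0.093 ]
wheel [0.4889 0.1822 0.074 ]
holder [0.4914 0.2737 0.075 ]
oil [ 0.3657 -0.0677  0.12  ]
stageA [0.5468 0.4005 0.012 ]
stageB [0.5392 0.1211 0.012 ]
stageC [0.4449 0.4015 0.012 ]
stageD [0.4372 0.1233 0.012 ]
[[470.78005878   0.         279.24200849]
 [  0.         470.78005878 203.26829187]
 [  0.           0.           1.        ]]
[[-0.001  0.961  0.277  0.072]
 [ 1.     0.001  0.001 -0.001]
 [ 0.001  0.277 -0.961 -0.132]
 [ 0.     0.     0.     1.   ]] [[302.12888479   0.         274.02022677]
 [  0.         302.12888479 217.78401603]
 [  0.           0.           1.        ]]
[[ 0.912  0.409 -0.001]
 [ 0.409 -0.912  0.001]
 [-0.    -0.001 -1.   ]]
```

View pics/topc.png

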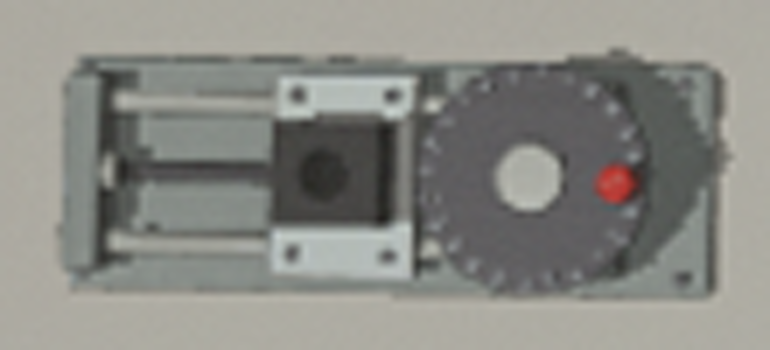

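The crop shows the hub at full-image (205.3,225.4), the knob at (217.6,225.9) and the holder hole at (176.1,225.1). The knob-to-hub distance of about 38 mm agrees with the data. Next I move to hover near the wheel, with the gripper's long side turned away from the binder corner.

Emit:
arm_command(linear=[[20,50,0],[45,100,0],[70,150,0],[90,200,0],[105,250,0],[115,300,0],[120,350,0],[125,400,0],[125,450,0],[125,500,0],[125,550,0],[125,600,0]], turn=[[0,0,0.16],[0,0,0.32],[0,0,0.48],[0,0,0.64],[0,0,0.8],[0,0,0.96],[0,0,1.12],[0,0,1.28],[0,0,1.44],[0,0,1.6],[0,0,1.76],[0,0,1.92]], gripper=[0,0,0,0,0,0,0,0,0,0,0,0])

```text
time_s: 1.7
ee_pos: [0.3809, 0.0312, 0.2529]
tool_rot: [1.216, 2.896, 0.0]
contact_force: [1.3, -0.2, -0.2]
grip_width: 0.0442
gripper_force: 0.0
```

Emit:
arm_command(linear=[[10,50,0],[20,100,0],[35,140,0],[65,155,0],[100,155,0],[100,155,0],[100,155,0]], turn=[[0,0,0],[0,0,0],[0,0,0],[0,0,0],[0,0,0],[0,0,0],[0,0,0]], gripper=[-0.2,-0.2,-0.2,-0.2,-0.2,-0.2,-0.2])

```text
time_s: 2.58
ee_pos: [0.4799, 0.1845, 0.2525]
tool_rot: [-1.222, -2.893, 0.002]
contact_force: [-0.2, 0.1, 0.4]
grip_width: 0.0351
gripper_force: 0.0
```

Run:
```python
from h import *
st=read_state(); print(st["time_s"],st["ee_pos"],st["q"].round(2),st["grip_width"],st["contact_force"])
print(R.from_rotvec(st["tool_rot"]).as_matrix().round(3).tolist())
im,K,T,s=shot("wrist","w1.png")
for c,b in blobs(im,(0,110,60),(10,255,255),60): print("red",c,b,onz(*c,.109,K,T).round(4))
it,Kt,Tt,_=shot("top")
for n,u,v,z in (("hub",205.3,225.4,.082),("knob",217.6,225.9,.109),("hole",176.1,225.1,.075)):
  p=onz(u,v,z,Kt,Tt); print(n,p.round(4),proj(p,K,T).round(1))
```

```text
2.575 [0.47994188 0.18448548 0.2524806 ] [-0.04  0.61 -0.68  1.88  0.51  0.83 -0.21] 0.03512410835190166 [-0.23657441  0.06476055  0.42223069]
[[-0.697, 0.717, -0.001], [0.717, 0.697, -0.001], [0.001, -0.001, -1.0]]
red [255.7 228.9] [248, 217, 16, 24, 300] [0.4806 0.1595 0.109 ]
red [210.3 364.2] [203, 350, 15, 26, 236] [0.5518 0.0107 0.109 ]
hub [0.4879 0.1916 0.082 ] [283.8 204.2]
knob [0.4852 0.1531 0.109 ] [254.6 236.6]
hole [0.4912 0.2762 0.075 ] [345.7 145.3]
```

View pics/w1.png

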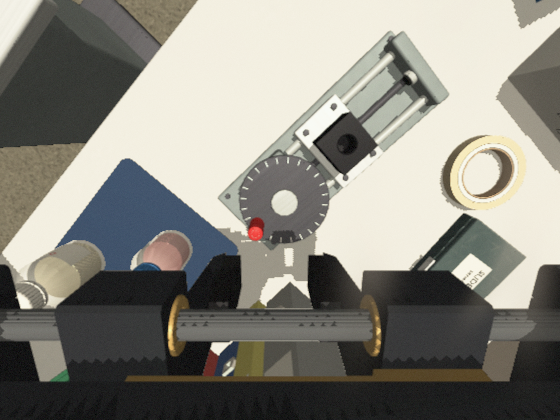

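The wrist picture has the wheel hub at (284,203), the knob top near (255,235) and the hole at (347,144). All are within 2 px of the top-view estimates, so the axis is at about (0.4875,0.192) and the knob at (0.485,0.154). I go down and grip the knob.

Emit:
arm_command(linear=[[5,-30,0],[5,-30,-40],[5,-30,-80],[5,-30,-115],[5,-30,-140],[5,-30,-154],[5,-30,-154],[5,-30,-154],[5,-30,-154],[5,-30,-154],[5,-30,-154]], turn=[[0,0,0],[0,0,0],[0,0,0],[0,0,0],[0,0,0],[0,0,0],[0,0,0],[0,0,0],[0,0,0],[0,0,0],[0,0,0]], gripper=[-0.2,-0.2,-0.2,-0.2,-0.2,-0.2,-0.2,-1,-1,-1,-1])

```text
time_s: 4.05
ee_pos: [0.4855, 0.1538, 0.0995]
tool_rot: [1.224, 2.893, -0.002]
contact_force: [-1.9, -2.1, 5.3]
grip_width: 0.0141
gripper_force: 30.0
```

Run:
```python
from h import *
st=read_state(); print(st["time_s"],st["ee_pos"],st["grip_width"],st["gripper_force"],st["contact_force"])
im,K,T,s=shot("wrist","w2.png")
a=np.arctan2(-.038,-.0025)
C=np.array([487.5,192]);P=np.array([485,154])
for k in range(0,34): 
  t=a-.25*k; print(k,(C+38*np.array([np.cos(t),np.sin(t)])-P).round(1).tolist(),end=" ")
```

```text
4.05 [0.48552598 0.1538107  0.09946548] 0.014057939395734385 29.981954767208663 [-1.90658894 -2.08341211  5.30974063]
0 [0.0, 0.1] 1 [-9.3, 1.9] 2 [-17.9, 5.9] 3 [-25.2, 12.0] 4 [-30.8, 19.6] 5 [-34.3, 28.4] 6 [-35.5, 37.8] 7 [-34.4, 47.2] 8 [-30.9, 56.0] 9 [-25.4, 63.8] 10 [-18.2, 69.9] 11 [-9.7, 74.0] 12 [-0.4, 75.9] 13 [9.1, 75.4] 14 [18.1, 72.6] 15 [26.2, 67.7] 16 [32.8, 60.9] 17 [37.5, 52.7] 18 [40.1, 43.6] 19 [40.3, 34.1] 20 [38.2, 24.9] 21 [33.8, 16.4] 22 [27.5, 9.4] 23 [19.6, 4.1] 24 [10.7, 0.9] 25 [1.3, 0.0] 26 [-8.1, 1.5] 27 [-16.8, 5.3] 28 [-24.3, 11.1] 29 [-30.1, 18.5] 30 [-33.9, 27.2] 31 [-35.5, 36.5] 32 [-34.7, 46.0] 33 [-31.5, 54.9]
```

View pics/w2.png

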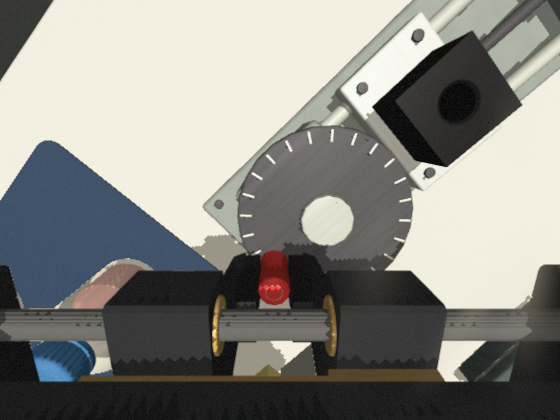

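The knob, at (273,280), is gripped between the pads. The wheel hub shows at (327,221). I start winding with a short arc to check the forces.

Emit:
arm_command(linear=[[-9,2,0],[-18,6,0],[-25,12,0],[-31,19.5,0],[-34.5,28.5,0],[-35.5,38,0]], turn=[[0,0,0],[0,0,0],[0,0,0],[0,0,0],[0,0,0],[0,0,0]], gripper=[-1,-1,-1,-1,-1,-1])

```text
time_s: 4.85
ee_pos: [0.4492, 0.1925, 0.0994]
tool_rot: [-1.222, -2.894, 0.002]
contact_force: [-1.1, -0.7, 5.9]
grip_width: 0.0147
gripper_force: 30.0
```

Emit:
arm_command(linear=[[1,9,0],[4.5,18,0],[10,26,0],[17.5,32,0],[26,36,0],[35,38,0],[44.5,37.5,0],[53.5,34.5,0],[61.5,29.5,0],[68.5,23,0],[73,14.5,0],[75.5,5.5,0]], turn=[[0,0,0],[0,0,0],[0,0,0],[0,0,0],[0,0,0],[0,0,0],[0,0,0],[0,0,0],[0,0,0],[0,0,0],[0,0,0],[0,0,0]], gripper=[-1,-1,-1,-1,-1,-1,-1,-1,-1,-1,-1,-1])

```text
time_s: 6.35
ee_pos: [0.5245, 0.1995, 0.0995]
tool_rot: [-1.22, -2.893, -0.002]
contact_force: [-3.8, 0.3, 5.4]
grip_width: 0.0146
gripper_force: 30.0
```

Run:
```python
from h import *
it,Kt,Tt,_=shot("top","t2.png"); im,K,T,s=shot("wrist")
a=cv2.resize(it[195:250,130:240],None,fx=5,fy=5,interpolation=cv2.INTER_CUBIC)
b=cv2.resize(im,(367,275)); cv2.imwrite("pics/m2.png",np.hstack([a[:275,:400],b]))
```

```text
(no output)
```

View pics/m2.png

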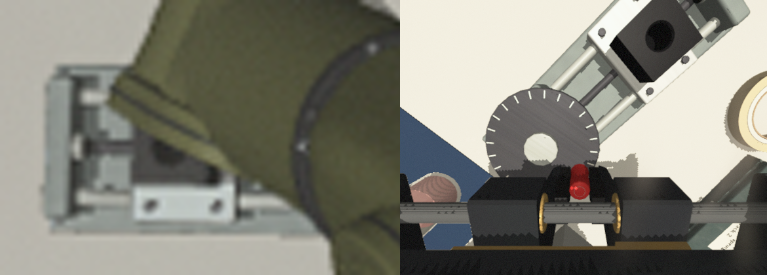

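The top crop shows the carriage's left edge at about 133 and the screw tip at about 85, so roughly 26 mm (3.3 rad) is left. I continue winding.

Emit:
arm_command(linear=[[0.3,-9.5,0],[-2,-18.5,0],[-6,-27,0],[-12.5,-34,0],[-20.5,-39.5,0],[-29.5,-42.5,0],[-38.5,-43.5,0],[-48,-42,0],[-57,-38,0],[-64.5,-32.5,0]], turn=[[0,0,0],[0,0,0],[0,0,0],[0,0,0],[0,0,0],[0,0,0],[0,0,0],[0,0,0],[0,0,0],[0,0,0]], gripper=[-1,-1,-1,-1,-1,-1,-1,-1,-1,-1])

```text
time_s: 7.7
ee_pos: [0.4618, 0.1634, 0.0994]
tool_rot: [1.225, 2.89, -0.004]
contact_force: [0.8, -3.1, 8.9]
grip_width: 0.0145
gripper_force: 30.0
```

Emit:
arm_command(linear=[[-3,3.5,0],[-6,7.5,0],[-6,7.5,0]], turn=[[0,0,0],[0,0,0],[0,0,0]], gripper=[-1,-1,-1])

```text
time_s: 8.07
ee_pos: [0.4548, 0.172, 0.0993]
tool_rot: [1.223, 2.893, -0.003]
contact_force: [-2.4, -1.5, 11.5]
grip_width: 0.0143
gripper_force: 30.0
```

Emit:
arm_command(linear=[[-2,4,0],[-4,8.5,0],[-4,8.5,0]], turn=[[0,0,0],[0,0,0],[0,0,0]], gripper=[-1,-1,-1])

```text
time_s: 8.45
ee_pos: [0.4508, 0.1809, 0.0994]
tool_rot: [1.223, 2.893, -0.002]
contact_force: [-2.6, -0.8, 11.4]
grip_width: 0.0143
gripper_force: 30.0
```

Emit:
arm_command(linear=[[-1,4.5,0],[-1.5,8,0],[-1.5,8,0]], turn=[[0,0,0],[0,0,0],[0,0,0]], gripper=[-1,-1,-1])

```text
time_s: 8.82
ee_pos: [0.4493, 0.1891, 0.0994]
tool_rot: [1.223, 2.893, -0.002]
contact_force: [-3.2, -0.8, 10.7]
grip_width: 0.0142
gripper_force: 30.0
```

Emit:
arm_command(linear=[[0,3,0],[0.5,6,0],[0.5,6,0]], turn=[[0,0,0],[0,0,0],[0,0,0]], gripper=[-1,-1,-1])

```text
time_s: 9.2
ee_pos: [0.4494, 0.1952, 0.0994]
tool_rot: [-1.222, -2.894, 0.002]
contact_force: [-3.4, 0.2, 11.3]
grip_width: 0.0143
gripper_force: 30.0
```

Emit:
arm_command(linear=[[0.5,3,0],[1.5,6,0],[1.5,6,0]], turn=[[0,0,0],[0,0,0],[0,0,0]], gripper=[-1,-1,-1])

```text
time_s: 9.57
ee_pos: [0.45, 0.1991, 0.0993]
tool_rot: [-1.224, -2.893, 0.009]
contact_force: [-5.5, -3.4, 14.3]
grip_width: 0.0144
gripper_force: 30.0
```

Emit:
arm_command(linear=[[0.5,2,0],[1,3,0],[1,3,0],[1,3,0]], turn=[[0,0,0],[0,0,0],[0,0,0],[0,0,0]], gripper=[-1,-1,-1,-1])

```text
time_s: 10.07
ee_pos: [0.45, 0.1992, 0.0992]
tool_rot: [1.226, 2.892, -0.017]
contact_force: [-8.1, -8.0, 19.7]
grip_width: 0.0141
gripper_force: 30.1
```

Run:
```python
from h import *
it,Kt,Tt,_=shot("top"); im,K,T,s=shot("wrist")
a=cv2.resize(it[195:250,130:210],None,fx=5,fy=5,interpolation=cv2.INTER_CUBIC)
cv2.imwrite("pics/m3.png",np.hstack([a[:275,:400],cv2.resize(im,(367,275))]))
```

```text
(no output)
```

View pics/m3.png

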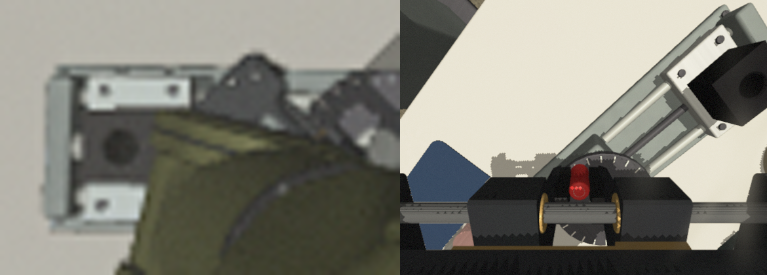

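The carriage now meets the stop screw. The hole is at crop (121,147), which is full-image (154.2,224.4). The wheel no longer moves although the push force is rising. I release the knob, lift and go to the rack.

Emit:
arm_command(linear=[[0,0,0],[0,0,0],[0,0,0],[0,0,5],[0,0,40],[0,0,80],[0,0,120],[0,0,150],[-20,-30,155],[-40,-70,155]], turn=[[0,0,0],[0,0,0],[0,0,0],[0,0,0],[0,0,0],[0,0,0],[0,0,0],[0,0,0],[0,0,0],[0,0,0]], gripper=[-0.2,-0.2,-0.2,-0.2,-0.2,-0.2,-0.2,-0.2,-0.2,-0.2])

```text
time_s: 11.42
ee_pos: [0.4129, 0.1351, 0.2547]
tool_rot: [1.22, 2.893, 0.004]
contact_force: [0.8, -0.4, -0.3]
grip_width: 0.0354
gripper_force: 0.0
```

Run:
```python
from h import *
st=read_state(); print(st["ee_pos"],st["grip_width"],st["q"].round(2))
it,Kt,Tt,_=shot("top","t4.png")
print("hole",onz(154.2,224.4,.075,Kt,Tt).round(4))
cv2.imwrite("pics/m4.png",cv2.resize(it[195:250,130:240],None,fx=7,fy=7,interpolation=cv2.INTER_CUBIC))
im,K,T,s=shot("wrist","w4.png")
print(proj(onz(154.2,224.4,.075,Kt,Tt),K,T))
```

```text
[0.41291346 0.13511485 0.25466273] 0.03540136167878909 [ 0.04  0.51 -0.7   2.1   0.51  0.7  -0.22]
hole [0.4949 0.3389 0.075 ]
[492.52290442 107.88216642]
```

Emit:
arm_command(linear=[[-10,-40,0],[-15,-90,0],[-15,-140,0],[-15,-190,0],[-15,-240,0],[-10,-290,0],[0,-340,0],[10,-390,0],[25,-435,0],[40,-456,-15],[40,-456,-15],[40,-456,-15]], turn=[[0,0,-0.1],[0,0,-0.2],[0,0,-0.3],[0,0,-0.4],[0,0,-0.5],[0,0,-0.6],[0,0,-0.7],[0,0,-0.8],[0,0,-0.94],[0,0,-0.94],[0,0,-0.94],[0,0,-0.94]], gripper=[-0.2,-0.2,-0.2,-0.2,-0.2,-0.2,-0.2,-0.2,-0.2,-0.2,-0.2,-0.2])

```text
time_s: 13.02
ee_pos: [0.453, -0.3198, 0.2389]
tool_rot: [-2.399, -2.027, -0.001]
contact_force: [0.4, 0.6, -0.2]
grip_width: 0.0353
gripper_force: 0.0
```

Run:
```python
from h import *
st=read_state(); print(st["ee_pos"],R.from_rotvec(st["tool_rot"]).as_matrix().round(3).tolist())
im,K,T,s=shot("wrist","w5.png")
for nm,lo,hi in (("blue",(100,110,60),(125,255,255)),("red",(0,110,60),(10,255,255)),("white",(0,0,190),(180,60,255))):
  for c,b in blobs(im,lo,hi,60): print(nm,c,b,onz(*c,.093,K,T).round(4))
for p in ((.4526,-.3228,.093),(.4609,-.275,.093)): print(proj(p,K,T))
it=shot("top","t5.png")[0]
cv2.imwrite("pics/m5.png",np.hstack([cv2.resize(it[205:245,130:230],None,fx=4,fy=4,interpolation=cv2.INTER_CUBIC)]))
a=cv2.resize(it[205:245,130:230],(390,156),interpolation=cv2.INTER_CUBIC); b=cv2.resize(im,(400,300))
o=np.zeros((300,790,3),np.uint8); o[:156,:390]=a;o[:,390:]=b; cv2.imwrite("pics/m5.png",o)
```

```text
[ 0.4529815  -0.31978645  0.23891898] [[0.167, 0.986, -0.0], [0.986, -0.167, 0.001], [0.001, -0.0, -1.0]]
blue [272.4 213.1] [264, 204, 18, 19, 265] [ 0.4509 -0.3223  0.093 ]
red [272.1 162.7] [263, 153, 19, 20, 293] [ 0.4587 -0.2755  0.093 ]
white [291.8 126.9] [70, 0, 490, 254, 64856] [ 0.481  -0.2478  0.093 ]
white [396.2  77.6] [394, 68, 5, 21, 61] [ 0.5738 -0.2231  0.093 ]
white [271.5 107. ] [262, 97, 20, 21, 331] [ 0.4662 -0.2285  0.093 ]
white [290.9 278.7] [248, 246, 114, 62, 3448] [ 0.4578 -0.3933  0.093 ]
white [304.1 346.7] [269, 341, 68, 14, 661] [ 0.4595 -0.4764  0.093 ]
[274.22710044 213.32009827]
[274.43290313 161.6887612 ]
```

View pics/m5.png

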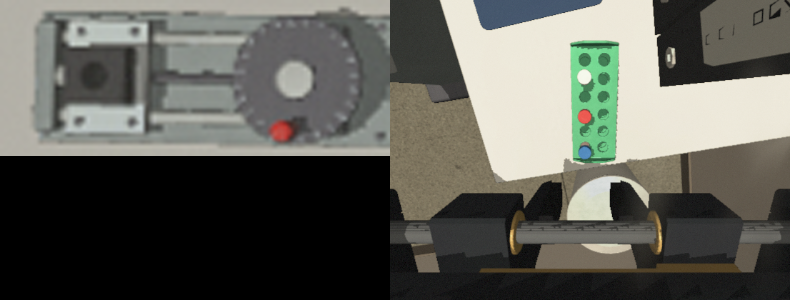

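On the left, the carriage stayed at the stop after release, with the hole at (154.4,224.2). On the right, the blue cap is at wrist pixel (272,213), which gives (0.4517,-0.3225), within 2 mm of the top camera. I descend and grip the cap across the rack.

Emit:
arm_command(linear=[[-1,-2.5,-30],[-1,-2.5,-70],[-1,-2.5,-110],[-1,-2.5,-140],[-1,-2.5,-159],[-1,-2.5,-159],[-1,-2.5,-159],[-1,-2.5,-159],[-1,-2.5,-159],[-1,-2.5,-159]], turn=[[0,0,0],[0,0,0],[0,0,0],[0,0,0],[0,0,0],[0,0,0],[0,0,0],[0,0,0],[0,0,0],[0,0,0]], gripper=[-0.2,-0.2,-0.2,-0.2,-0.2,-0.2,-1,-1,-1,-1])

```text
time_s: 14.38
ee_pos: [0.4525, -0.3241, 0.0806]
tool_rot: [2.4, 2.025, 0.001]
contact_force: [-0.3, -0.4, 6.7]
grip_width: 0.0133
gripper_force: 29.9
```

Emit:
arm_command(linear=[[0,0,10],[0,0,25],[0,0,45],[0,0,70],[0,0,100],[0,0,135],[0,0,165],[0,0,175],[0,0,175]], turn=[[0,0,0],[0,0,0],[0,0,0],[0,0,0],[0,0,0],[0,0,0],[0,0,0],[0,0,0],[0,0,0]], gripper=[-1,-1,-1,-1,-1,-1,-1,-1,-1])

```text
time_s: 15.5
ee_pos: [0.4518, -0.3238, 0.2551]
tool_rot: [2.4, 2.025, 0.0]
contact_force: [0.1, -0.2, -0.3]
grip_width: 0.0138
gripper_force: 29.9
```

Run:
```python
from h import *
st=read_state(); print(st["ee_pos"],st["grip_width"],st["gripper_force"],st["contact_force"])
im,K,T,s=shot("wrist","w6.png"); si,Ks,Ts,_=shot("side","s6.png")
for nm,lo,hi in (("blue",(100,110,60),(125,255,255)),("red",(0,110,60),(10,255,255))):
  print(nm,[(c,b) for c,b in blobs(im,lo,hi,40)],"side",[(c,b) for c,b in blobs(si,lo,hi,30)])
p=st["ee_pos"]; print("pred cap top, bottom:",proj(p+[0,0,.013],K,T),proj(p-[0,0,.077],K,T),"side",proj(p+[0,0,.013],Ks,Ts),proj(p-[0,0,.077],Ks,Ts))
o=np.hstack([im[120:420,100:460],si[100:400,150:510]]); cv2.imwrite("pics/m6.png",o)
```

```text
[ 0.45180891 -0.32381687  0.25513833] 0.013753738883261911 29.90196886472404 [ 0.12519083 -0.19031049 -0.2860324 ]
blue [(array([274.1, 291.1]), [257, 271, 36, 38, 1160])] side [(array([369. , 103.6]), [337, 99, 68, 11, 277]), (array([209.2, 139.3]), [198, 133, 24, 13, 280]), (array([232.8, 199.8]), [226, 194, 14, 13, 155]), (array([304.2, 220.3]), [299, 216, 11, 10, 88])]
red [(array([272.5, 156.5]), [264, 148, 18, 18, 255])] side [(array([360.7, 117. ]), [335, 113, 66, 10, 202]), (array([219.4, 169. ]), [217, 162, 6, 15, 73]), (array([306.5, 204.8]), [305, 199, 6, 15, 44]), (array([311.2, 242.2]), [307, 233, 9, 20, 124]), (array([291.8, 285.5]), [288, 281, 9, 10, 79])]
pred cap top, bottom: [273.74223266 300.24316602] [273.87950269 233.7638302 ] side [303.79425804 216.56893877] [301.49934931 262.67193019]
```

View pics/m6.png

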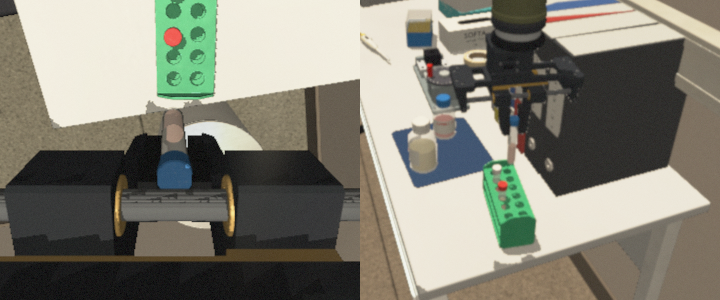

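The blue tube hangs upright in the fingers, with its bottom at about (273,232) in the full wrist frame against a predicted (274,234). The rack, red tube and white tube are undisturbed. I carry it over the bottles.

Emit:
arm_command(linear=[[-10,20,0],[-20,50,0],[-30,90,0],[-35,135,0],[-35,180,0],[-35,225,0],[-35,270,0],[-35,315,0],[-35,360,0],[-35,405,0],[-30,445,0],[-25,480,0]], turn=[[0,0,0],[0,0,0],[0,0,0.06],[0,0,0.12],[0,0,0.18],[0,0,0.24],[0,0,0.3],[0,0,0.36],[0,0,0.42],[0,0,0.48],[0,0,0.52],[0,0,0.52]], gripper=[-1,-1,-1,-1,-1,-1,-1,-1,-1,-1,-1,-1])

```text
time_s: 17.1
ee_pos: [0.4262, 0.1576, 0.2537]
tool_rot: [-1.797, -2.575, 0.003]
contact_force: [1.0, -0.4, -0.5]
grip_width: 0.0133
gripper_force: 29.9
```

Emit:
arm_command(linear=[[10,40,0],[25,80,0],[40,120,0],[55,150,0],[65,170,0],[68,180,-15],[68,181,-35],[68,181,-45],[68,181,-45],[68,181,-45],[68,181,-45]], turn=[[0,0,0],[0,0,0],[0,0,0],[0,0,0],[0,0,0],[0,0,0],[0,0,0],[0,0,0],[0,0,0],[0,0,0],[0,0,0]], gripper=[-1,-1,-1,-1,-1,-1,-1,-1,-1,-1,-1])

```text
time_s: 18.48
ee_pos: [0.4952, 0.3374, 0.2105]
tool_rot: [1.799, 2.575, 0.002]
contact_force: [0.5, -0.8, -0.8]
grip_width: 0.0133
gripper_force: 29.9
```

Run:
```python
from h import *
st=read_state(); p=st["ee_pos"]; print(st["time_s"],p,st["grip_width"],st["gripper_force"],st["contact_force"],st["tool_rot"])
im,K,T,s=shot("wrist","w7.png")
print("pred cap top, bottom",proj(p+[0,0,.013],K,T),proj(p-[0,0,.077],K,T),"hole pred",proj([.4952,.3385,.075],K,T))
print("mm per px at hole", [((onz(300,200,.075,K,T)-onz(299,200,.075,K,T))*1e3).round(2).tolist(),((onz(300,200,.075,K,T)-onz(300,199,.075,K,T))*1e3).round(2).tolist()])
c=proj([.4952,.3385,.075],K,T).astype(int); print(c)
y0=min(max(c[1]-75,0),270); x0=c[0]-100
cv2.imwrite("pics/w7c.png",cv2.resize(im[y0:y0+150,x0:x0+200],None,fx=4,fy=4,interpolation=cv2.INTER_CUBIC)); print(x0,y0)
```

```text
18.475 [0.49520655 0.33738255 0.21045987] 0.013276817634738454 29.902122197672725 [ 0.45853118 -0.77851652 -0.76126452] [1.79946943e+00 2.57460779e+00 1.99586902e-03]
pred cap top, bottom [272.73269858 299.80037348] [273.14772027 233.61014692] hole pred [273.68958426 211.70146256]
mm per px at hole [[0.85, 0.31, 0.0], [0.34, -0.86, 0.0]]
[273 211]
173 136
```

View pics/w7c.png

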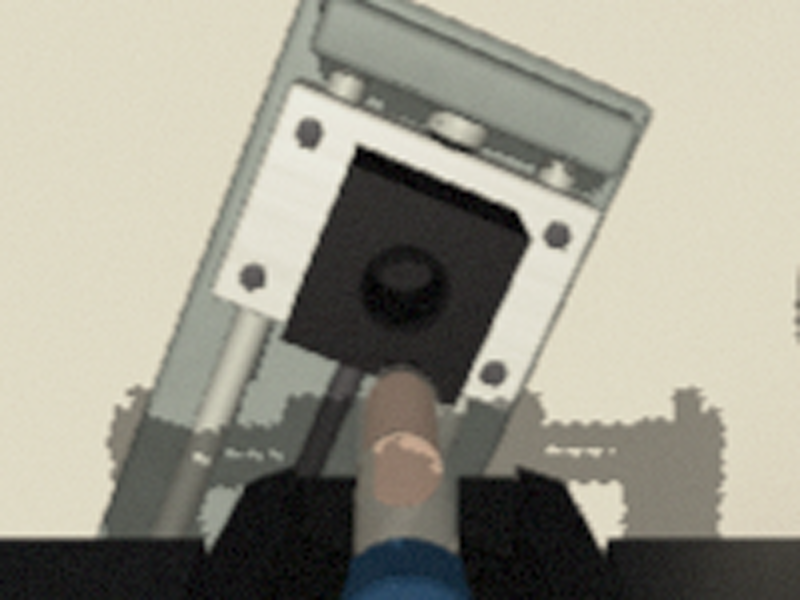

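The hole is at full-frame (274.2,207.8) and the tube bottom rim at (274.2,226.5). That puts the hole about 3 mm further along +y than the tube, averaging the two cameras. I correct, go partway down and look again.

Emit:
arm_command(linear=[[-0.5,3,0],[-0.5,3,-10],[-0.5,3,-20],[-0.5,3,-30],[-0.5,3,-35],[-0.5,3,-35],[-0.5,3,-35]], turn=[[0,0,0],[0,0,0],[0,0,0],[0,0,0],[0,0,0],[0,0,0],[0,0,0]], gripper=[-1,-1,-1,-1,-1,-1,-1])

```text
time_s: 19.4
ee_pos: [0.4945, 0.3405, 0.175]
tool_rot: [1.799, 2.575, 0.001]
contact_force: [0.2, -0.4, 0.0]
grip_width: 0.0139
gripper_force: 29.9
```

Run:
```python
from h import *
st=read_state(); p=st["ee_pos"]; print(st["time_s"],p,st["contact_force"])
im,K,T,s=shot("wrist","w8.png")
print("bottom pred",proj(p-[0,0,.077],K,T),"hole pred wrist/top",proj([.4943,.3421,.075],K,T),proj([.4952,.3385,.075],K,T))
print([((onz(300,200,.075,K,T)-onz(299,200,.075,K,T))*1e3).round(2).tolist(),((onz(300,200,.075,K,T)-onz(300,199,.075,K,T))*1e3).round(2).tolist()])
a=cv2.resize(im[150:300,200:350],None,fx=4,fy=4,interpolation=cv2.INTER_CUBIC)
cv2.imwrite("pics/w8c.png",a)
```

```text
19.4 [0.49453712 0.34046627 0.1749705 ] [ 0.22129357 -0.37940298  0.03965395]
bottom pred [273.22564522 233.60350284] hole pred wrist/top [273.71857452 222.35159625] [273.2358455  226.74534363]
[[0.74, 0.27, 0.0], [0.29, -0.75, 0.0]]
```

View pics/w8c.png

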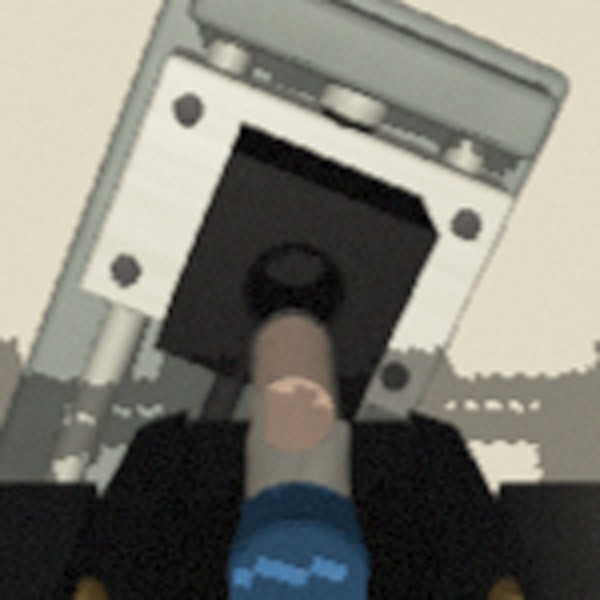

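The hole centre is at (273.6,222.4) and the rounded tube bottom edge at (273.5,227.5). That puts them within about 1–2 mm of each other. I make a final small correction and lower to about 1 cm above the hole.

Emit:
arm_command(linear=[[-0.2,0.8,-3],[-0.2,0.8,-8],[-0.2,0.8,-12],[-0.2,0.8,-12],[-0.2,0.8,-12],[-0.2,0.8,-12],[-0.2,0.8,-12],[-0.2,0.8,-12]], turn=[[0,0,0],[0,0,0],[0,0,0],[0,0,0],[0,0,0],[0,0,0],[0,0,0],[0,0,0]], gripper=[-1,-1,-1,-1,-1,-1,-1,-1])

```text
time_s: 20.45
ee_pos: [0.4942, 0.3411, 0.1628]
tool_rot: [1.799, 2.575, 0.0]
contact_force: [0.4, -0.8, 0.1]
grip_width: 0.0131
gripper_force: 29.9
```

Run:
```python
from h import *
st=read_state(); p=st["ee_pos"]; print(st["time_s"],p,st["contact_force"],st["gripper_force"])
im,K,T,_=shot("wrist")
print("bottom pred",proj(p-[0,0,.077],K,T),"hole",proj([.4943,.3421,.075],K,T))
it=shot("top")[0]; print("bottles top view", blobs(it[230:255,250:275],(100,120,90),(125,255,255),8))
print(job_done())
```

```text
20.45 [0.49423242 0.34109127 0.16281953] [ 0.3561058  -0.7756952   0.11466885] 29.902025582268834
bottom pred [273.26427762 233.58090705] hole [273.83980152 227.81198787]
bottles top view [(array([11.2, 10.9]), [7, 6, 10, 11, 85])]
the job is handed in; nothing more can be done
None
```

I handed the job in at about 20 s, no verdict came back: by my last readings the carriage is against its stop and the blue-capped tube is held upright about 1 cm above the holder hole, an estimated 1–2 mm (at most 3–4 mm) off its axis.

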